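# Mark a block through the press guard window

## Task

Centre-mark the wooden block that lies in the channel of the marking fixture: with the fingertips push it along the channel until it sits against the stop under the bridge, and only then reach through the window of the sloping guard, press the lever pad inside all the way down, hold it there for a moment and let it come back up. The block is only to be pushed, not gripped or lifted; do not touch the guard, and leave the things lying round the fixture where they are.

Things in the scene. Friction and masses are not known exactly. Their poses are not given: they have to be found in the camera images.
- fixture: Aluminium marking fixture fixed on the bench; place and yaw vary. Origin on the bench directly below the stop's face; x points in the feed direction (channel mouth to stop, then guard), z up. All x, y, z below are in this frame. Base 12 mm thick, x -152 to 170 mm, 84 mm wide at the channel, 146 under the guard.
- channel (a point): Middle of the channel's floor: x = -75, y = 0, z = 12 mm. The channel runs along y = 0 from x = -150 mm to the stop at x = 0; it is 40 mm wide between two steel rails, each 10 mm wide with its top at z = 22 mm.
- bridge (a point): Middle of the bridge's upper face: x = -4, y = 0, z = 77 mm. The bridge, 34 mm wide, stands on a column behind the stop's face and overhangs the end of the channel: x -34 to 26 mm, z 51 to 77 mm. A punch hangs from it at x = -18 mm and comes down as the lever is pressed.
- block: Pale wooden block, 34 mm wide, 60 mm long, 26 mm high, loose, about 60 g, lying lengthwise in the channel 15 to 45 mm short of the stop. Origin: centre of its underside; its y axis lies along the channel, z up. Sitting against the stop its origin is at x = -30, y = 0, z = 12 mm.
- guard: Grey sheet housing over the lever, not to be touched; same origin and axes as the fixture. x 28 to 157 mm, y -66 to 66 mm, closed on all four sides. Its top panel rises 0.21 rad in the feed direction: upper face at z = 58 mm next to the bridge, 72 in the middle, 86 at the far end. The only opening is the window in this panel.
- window (a point): Centre of the guard's square window (76 x 76 mm, with 28 mm of 4 mm thick frame all round), in the panel's upper face: x = 92, y = 0, z = 72 mm. Axes as the fixture's, not tilted.
- lever_pad (a point): Centre of the upper face of the lever's black pad, 42 mm (x) by 46 mm (y), seen through the window. At rest level at x = 90, y = 0, z = 54 mm (18 mm below the window's middle); about 14 mm lower when fully pressed. The lever swings down about a hinge along y at x = 150 mm, so the pad tilts a little.
- lever (a joint): Angle of the lever in rad: 0 at rest (up), 0.24 at its lower stop (fully pressed). A spring returns it: about 3 N on the pad starts it, about 8 N holds it fully down. Pressed fully, the punch comes down to the upper face of a block that sits against the stop.
- short_offcut: Bystander: thin wooden offcut, 28 x 70 x 15 mm, lying beside the channel. Origin: centre of its underside.
- thick_blank: Bystander: wooden blank, 74 x 36 x 34 mm, beside the guard. Origin: centre of its underside.
- flat_offcut: Bystander: wooden offcut, 40 x 85 x 18 mm, beside the channel. Origin: centre of its underside.
- screwdriver: Bystander: screwdriver, 139 mm long and 22 mm thick, lying on the robot's side of the guard. Origin: centre of its underside.
- cream_lamp_turn (a joint): Turn (rad, about the vertical) of the desk lamp that stands left of the work, an obstacle with no part in the job. Its foot and lower arms stand at world x 0.65 to 0.73, y 0.01 to 0.10 m, up to z = 0.40. Its cream shade, 0.24 m across, z 0.27 to 0.47, centre about world x 0.49, y 0.39 m, is joined to them by a thin arm at z 0.39 to 0.55.
There are look-alikes about, which are no part of the job. What is shaped like the block but green or yellow is not meant.

How it is judged:
By the outcome, as a careful person would: the job done as asked, in the order asked, and still so for the second after the job is handed in, with the robot touching nothing.
It also fails if it takes over 51 s, if anything falls off the work surface, if the arm or the gripper's body presses on something with over 40 N, if the wrist force passes 120 N, or if a joint passes its speed limit or range.

## Robot

A 6-joint arm with a two-finger parallel gripper is mounted at the origin on the work surface; the furniture and walls round the work are solid. World frame = base frame: x ahead of the robot, y to its left, z up, the work surface at z = 0. Lengths are in m, angles in rad, forces in N, time in s.
With the tool pointing down it reaches from about 0.325 to 0.85 m from the base axis. Payload 15.5 kg.
Tool frame: the origin (TCP) lies at the very end of the fingers, on their centre line; the grasp point (between the pads) lies 19 mm behind it (robot.pinch_z is the distance from the TCP to the grasp point, in m); z points along the fingers, y is the direction in which the jaws open and shut (so a half turn about z gives the same grasp; the last joint's range is limited). The gripper opens to 91 mm and grips with 3 to 60 N. Pads are 32 mm wide; open, the fingers measure 118 mm over their backs; the gripper's body (76 mm by 178 mm) begins 60 mm behind the grasp point.
Start: joints at [-1.393, 0.494, 1.345, -0, 1.302, -0.096], TCP at [0.168, -0.602, 0.214] pointing down, gripper open.
Joint ranges: [-2.91, 2.91], [-0.82, 2.16], [0.22, 2.67], [-1.22, 4.37], [0.12, 2.79], [-3.08, 3.08]. Speed limits (rad/s): [1.89, 1.89, 2.57, 3.01, 3.01, 3.01].

## Interface

Orientations are given as a unit quaternion [w, x, y, z].
In Python, from station import robot gives the robot as it stands.
- The arm moves only by the tool apply_moves, never from a script. Its argument "increments" is a list of rows, each a list of 3 entries, a list of its own where there are three numbers: the shift along the tool's x, y, z in cm, then the turn, a rotation vector about the tool's x, y, z in rad, then the opening, from 0 (shut) to 1 (fully open). In form: [[[x, y, z], [ax, ay, az], hand], ...]. A call has 1 to 10 rows; each row shifts and turns the pose as measured when the row begins, along the tool's axes as they then stand; what a row does not reach is not made up. A row lasts 1/12 s, in which the tool goes at most 41.7 mm and 7.16 degrees, less where a joint would pass 70% of its speed; a pose out of reach is approached as far as the arm can. A call is refused whole if a number of a shift passes 4.17 or a number of a turn 0.125, either way. A call with a gripper value outside its range is refused whole. The fingers move at their own pace and stop on an object; the grip force is fixed at half the most. Time passes only in rows, so rows that do not move let the fingers close. It gives the time, the measured TCP pose, the force and the opening at its end, in the units of the state.
- robot.state(): the state, without advancing time (a new reading comes with each control period).
- robot.grab_frame(name): name is "scene" or "side" or "wrist"; returns a dict with "img" (400x640x3 uint8, red, green, blue), "depth" (400x640 float32, m along the optical axis (not along the pixel's ray), 0 where there is no reading), "fx", "fy", "cx", "cy" (pixels), "cam_to_world" (4x4, takes a point from camera to world coordinates); the wrist camera has in their place "tool_from_camera" (4x4, takes a point from camera to tool coordinates, whose origin is the TCP and whose axes are the flange's). Camera axes: x right, y down, z forward; pixel columns grow to the right and rows downward; lengths in m; the calibration is good to about 2 mm. A picture is of the moment at which its call begins: read the wrist's pose just before it.
- robot.close_job(): hands the job in, once; it reports no verdict.
The state is a dict: "time_s": time; "joint_pos": joint angles; "qvel": joint speeds; "joint_efforts": joint torques, N m; "eef_pos": TCP position; "eef_rot": TCP orientation; "ft_force": force on the tool from outside, world axes, zero at the start; "ft_torque": the same for the moment, N m; "finger_gap": finger opening in m.
Only numpy, scipy, OpenCV 4.12 (cv2) and the standard library are available. Lean on these libraries where they do the work, as an engineer would, in place of code of your own. Each camera call takes 0.05 s, during which the arm holds its last target. There are 200 camera calls.

## Working session

There is one attempt and no reset: what is moved stays moved. The work goes in short steps, Python scripts to look and compute and a tool call to move; the robot and the scene stay as the last step left them, time stands still between calls to the robot, and variables do not carry over. Pictures are saved under pics/ and viewed, about 8 in all and at most 12, crops included, and the job is handed in when it is done.

Besides the shell and the picture viewer there is one more tool, called after ">>>" by a JSON object that holds its "name" and its "arguments". apply_moves: Moves the arm, as the interface text tells. Its arguments: {"type":"object","properties":{"increments":{"type":"array","items":{"type":"array"}}},"required":["increments"]}

```bash
mkdir -p pics; ls
python3 - <<'E'
from station import robot
import cv2,numpy as np,pickle
s=robot.state();print(s)
for n in ("scene","side"):
    f=robot.grab_frame(n);pickle.dump(f,open(f"{n}.pkl","wb"))
    cv2.imwrite(f"pics/{n}0.png",f["img"][:,:,::-1])
    print(n,f["fx"],f["cx"],f["cy"],np.round(f["cam_to_world"],3).tolist())
E
```

```text
pics
{'time_s': 0.0, 'joint_pos': array([-1.39349465e+00,  4.94186094e-01,  1.34610885e+00, -2.72137269e-06,
        1.30248222e+00, -9.54714133e-02]), 'qvel': array([ 5.82145668e-04, -3.08052031e-04, -6.51367857e-04,  9.03407617e-04,
        2.45217282e-05, -5.76042399e-04]), 'joint_efforts': array([ 3.80347410e-03, -8.78812265e+01, -3.81852329e+01,  7.10719870e-02,
        5.31144580e-02, -7.57172620e-05]), 'eef_pos': array([ 0.16833209, -0.60152847,  0.213344  ]), 'eef_rot': array([-5.91707570e-04,  9.90713540e-01,  1.35964445e-01, -2.55361964e-05]), 'ft_force': array([0.59421675, 0.26597816, 0.10096596]), 'ft_torque': array([-0.01541607,  0.01212992, -0.01515609]), 'finger_gap': 0.09116377774561953}
scene 474.80911294285335 324.40223300627406 189.77840389126817 [[-0.983, 0.164, -0.079, 0.602], [0.182, 0.858, -0.48, 0.413], [-0.011, -0.486, -0.874, 1.217], [0.0, 0.0, 0.0, 1.0]]
side 471.03136032047877 326.02039270376895 198.21499065516068 [[-0.959, 0.121, -0.255, 0.865], [0.282, 0.375, -0.883, 0.925], [-0.011, -0.919, -0.394, 0.589], [0.0, 0.0, 0.0, 1.0]]
```

View pics/scene0.png

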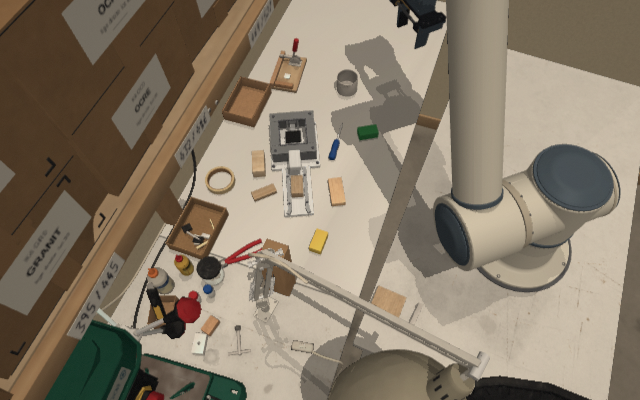

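View pics/side0.png

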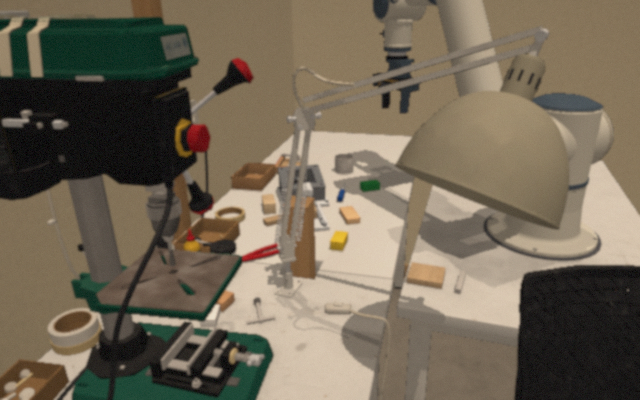

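The scene picture shows the fixture at pixels (270-318, 110-215): guard at the top (293,135), channel mouth at the bottom (297,212), so feed is up in the image, about world -y. The candidates for the block are:
- the pale block in the channel, (297,186)
- pale offcuts at (258,163), (263,192) and (337,191)
- the yellow block at (318,241) and the green one at (368,131), both look-alikes

I choose (297,186). Next I'll make one close crop and measure.

```bash
cat > h.py <<'E'
import numpy as np,cv2,pickle
def cloud(f,T=None):
    T=f["cam_to_world"] if T is None else T
    d=f["depth"];v,u=np.mgrid[:d.shape[0],:d.shape[1]]
    P=np.stack([(u-f["cx"])/f["fx"]*d,(v-f["cy"])/f["fy"]*d,d],-1)
    return P@T[:3,:3].T+T[:3,3]
def ray(f,u,v,z,T=None):
    T=f["cam_to_world"] if T is None else T
    r=T[:3,:3]@np.array([(u-f["cx"])/f["fx"],(v-f["cy"])/f["fy"],1]);o=T[:3,3]
    return o+r*(z-o[2])/r[2]
E
python3 - <<'E'
from h import *
f=pickle.load(open("scene.pkl","rb"));P=cloud(f)
c=f["img"][95:225,235:390,::-1];cv2.imwrite("pics/crop0.png",cv2.resize(c,None,fx=5,fy=4.6,interpolation=cv2.INTER_CUBIC))
for u,v in [(297,186),(293,160),(280,120),(258,163),(337,191),(300,225)]: print(u,v,np.round(P[v,u],4))
m=np.zeros(P.shape[:2],np.uint8);m[100:172,262:325]=(P[100:172,262:325,2]>0.05)
q=P[m>0][:,:2]
q=q[q[:,1]<9]
r=cv2.minAreaRect((q*1000).astype(np.float32));print(r,len(q))
E
```

```text
297 186 [ 0.5706 -0.2622  0.0367]
293 160 [ 0.5698 -0.324   0.0792]
280 120 [ 0.5867 -0.468   0.084 ]
258 163 [ 0.6713 -0.36    0.0377]
337 191 [ 0.4592 -0.2347  0.018 ]
300 225 [ 0.5808 -0.1555  0.0023]
((591.07373046875, -42.315399169921875), (909.3954467773438, 131.8491668701172), 84.84420776367188) 1743
```

View pics/crop0.png

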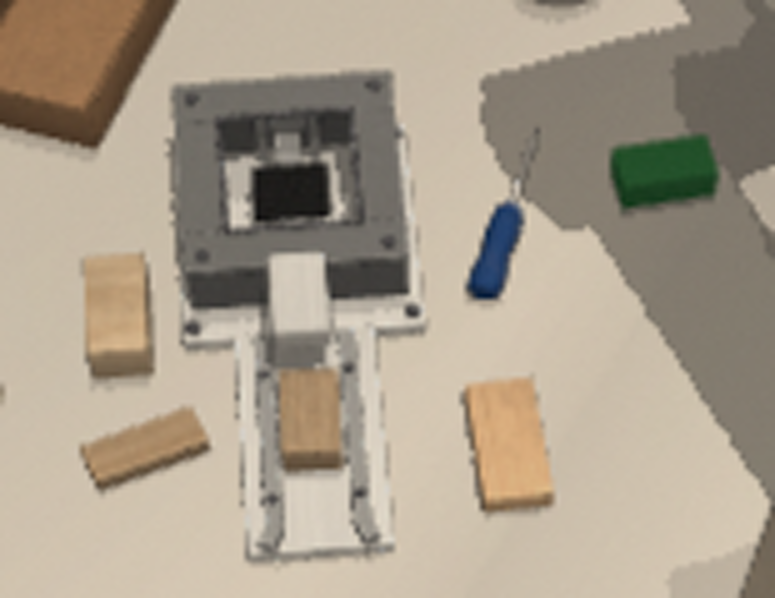

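```bash
cat >> h.py <<'E'
def fitframe(loc,W):
    L=np.array(loc)[:,:2];W=np.array(W)[:,:2];a=L.mean(0);b=W.mean(0)
    H=(L-a).T@(W-b);U,S,V=np.linalg.svd(H);R=V.T@np.diag([1,np.linalg.det(V.T@U.T)])@U.T
    t=b-R@a;print("res mm",np.round((W-(L@R.T+t))*1000,1).tolist());return R,t
E
python3 - <<'E'
from h import *
f=pickle.load(open("scene.pkl","rb"));P=cloud(f)
k=lambda x,y:(235+x/5-.4,95+y/4.6-.4)
pts=[((247,558),(-.152,-.042,.012)),((393,548),(-.152,.042,.012)),((172,88),(.157,-.066,.086)),((391,72),(.157,.066,.086)),((188,346),None),((280,162+58),(.069,-.023,.054))]
L=[];W=[]
for p,l in pts[:4]:
    L.append(l);W.append(ray(f,*k(*p),l[2]))
R,t=fitframe(L,W);
if 1:
    L2=[(l[0],-l[1],l[2]) for l in L];R2,t2=fitframe(L2,W)
for R,t in((R,t),(R2,t2)): print("yaw",np.arctan2(R[1,0],R[0,0]),"t",t)
hsv=cv2.cvtColor(f["img"],cv2.COLOR_RGB2HSV)
q=(P-np.r_[t2,0])@np.c_[np.r_[R2,[[0,0]]],[0,0,1]]
# guard points
m=(q[...,0]>.03)&(q[...,0]<.17)&(abs(q[...,1])<.08)&(q[...,2]>.055)&(q[...,2]<.1)
print("guard",np.percentile(q[m][:,:2],[1,50,99],axis=0))
m=(q[...,0]>-.15)&(q[...,0]<-.04)&(abs(q[...,1])<.025)&(q[...,2]>.03)&(q[...,2]<.05)
print("block",m.sum(),np.percentile(q[m],[2,50,98],axis=0))
E
```

```text
res mm [[82.8, -8.6], [-82.9, 8.1], [131.3, -12.1], [-131.3, 12.6]]
res mm [[-0.8, -0.6], [0.7, 0.1], [-0.1, 0.5], [0.1, 0.0]]
yaw -1.6665633441624588 t [ 0.56534641 -0.33397175]
yaw -1.6665700754955681 t [ 0.56534642 -0.33397175]
guard [[ 0.03201349 -0.06517574]
 [ 0.09360801 -0.00181938]
 [ 0.15922701  0.06464467]]
block 214 [[-0.09562981 -0.01738012  0.03254993]
 [-0.06951825 -0.0006545   0.03881028]
 [-0.04129304  0.0158091   0.04352294]]
```

The crop confirms the pale wooden block lying lengthwise between the rails at crop (311,418). The fixture fit has residuals under 1 mm: origin (0.565, -0.334), yaw -1.667. The block's near face is at x≈-97 mm, so it has about 38 mm to travel. I'll move above the channel mouth with the fingers shut.

>>> {"name": "apply_moves", "arguments": {"increments": [[[2.5,-1.34,0],[0,0,0],0],[[2.5,-1.34,0],[0,0,0],0],[[2.5,-1.34,0],[0,0,0],0],[[2.5,-1.34,0],[0,0,0],0],[[2.5,-1.34,0],[0,0,0],0],[[2.5,-1.34,0],[0,0,0],0],[[2.5,-1.34,0],[0,0,0],0],[[2.5,-1.34,0],[0,0,0],0],[[2.5,-1.34,0],[0,0,0],0],[[2.5,-1.34,0],[0,0,0],0]]}}

```text
time_s: 0.93
eef_pos: [0.3764, -0.3992, 0.2101]
eef_rot: [-0.003, 0.991, 0.132, -0.001]
ft_force: [0.3, -0.7, 0.0]
finger_gap: 0.0275
```

>>> {"name": "apply_moves", "arguments": {"increments": [[[2.5,-1.34,0],[0,0,0],0],[[2.5,-1.34,0],[0,0,0],0],[[2.5,-1.34,0],[0,0,0],0],[[2.5,-1.34,0],[0,0,0],0],[[2.5,-1.34,0],[0,0,0],0],[[0,0,0],[0,0,0.0925],0],[[0,0,0],[0,0,0.0925],0],[[0,0,0],[0,0,0.0925],0],[[0,0,0],[0,0,0.0925],0],[[0,0,0],[0,0,0],0]]}}

```text
time_s: 1.77
eef_pos: [0.4873, -0.2889, 0.2077]
eef_rot: [-0.004, 0.998, -0.057, -0.004]
ft_force: [0.1, 0.2, -0.6]
finger_gap: 0.0003
```

```bash
cat > g.py <<'E'
from h import *
from station import robot
from scipy.spatial.transform import Rotation as Ro
YAW=-1.6666;O=np.array([.5653,-.3340,0]);F=Ro.from_euler("z",YAW).as_matrix()
def st():
    s=robot.state();w=s["eef_rot"];T=np.eye(4);T[:3,:3]=Ro.from_quat([w[1],w[2],w[3],w[0]]).as_matrix();T[:3,3]=s["eef_pos"]
    A=F.T@T[:3,:3]
    print("t",s["time_s"],"fix mm",np.round(F.T@(T[:3,3]-O)*1000,1),"toolx",np.round(A[:,0],3),"tooly",np.round(A[:,1],3),"toolz",np.round(A[:,2],3),"F",np.round(s["ft_force"],1),"gap",round(s["finger_gap"],4))
    return s,T
def tomove(T,p): # fixture mm -> tool-axes shift in cm
    d=F@(np.array(p)/1000)+O-T[:3,3];return np.round(T[:3,:3].T@d*100,2)
E
python3 -c "
from g import *
s,T=st();print(tomove(T,[-125,0,60]))"
```

```text
t 1.7667 fix mm [-37.5 -82.  207.7] toolx [ 0.018  1.    -0.008] tooly [ 1.    -0.018 -0.008] toolz [-0.009 -0.008 -1.   ] F [ 0.1  0.2 -0.6] gap 0.0003
[ 8.15 -8.77 14.79]
```

>>> {"name": "apply_moves", "arguments": {"increments": [[[2,-2.2,1.5],[0,0,-0.018],0],[[2,-2.2,1.5],[0,0,0],0],[[2,-2.2,1.5],[0,0,0],0],[[2,-2.2,1.5],[0,0,0],0],[[0.2,0,1.5],[0,0,0],0],[[0,0,0],[0,0,0],0]]}}

```text
time_s: 2.27
eef_pos: [0.5802, -0.2065, 0.1299]
eef_rot: [-0.004, 0.999, -0.039, -0.003]
ft_force: [-0.8, 0.4, -0.9]
finger_gap: 0.0005
```

Run:
```python
from g import *
s,T=st();print(tomove(T,[-125,0,25]))
f=robot.grab_frame("wrist");f["T"]=T@f["tool_from_camera"];pickle.dump(f,open("w1.pkl","wb"))
cv2.imwrite("pics/w1.png",f["img"][:,:,::-1])
```

```text
t 2.2667 fix mm [-128.3    2.6  129.9] toolx [-0.017  1.    -0.006] tooly [ 1.     0.017 -0.007] toolz [-0.007 -0.007 -1.   ] F [-0.8  0.4 -0.9] gap 0.0005
[-0.2   0.4  10.49]
```

View pics/w1.png

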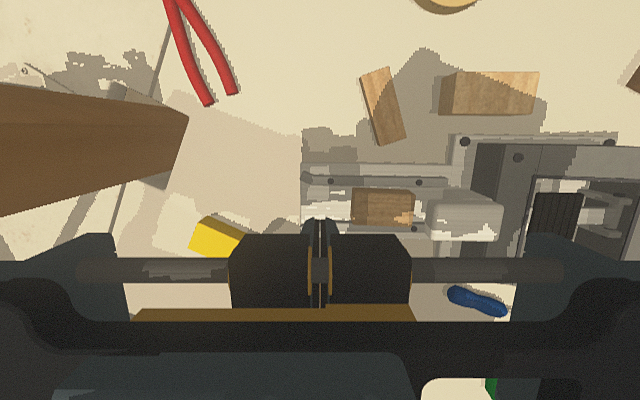

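The wrist view shows the block at (382,206) between the rails ahead of the fingertips (320,220), and a brown board on the left that stands tall. I'll check the clearance to that board, the gripper's own shape, and the frame.

Run:
```python
from g import *
f=pickle.load(open("w1.pkl","rb"));P=cloud(f,f["T"]);q=(P-O)@F*1000
ok=f["depth"]>0
hsv=cv2.cvtColor(f["img"],cv2.COLOR_RGB2HSV)
b=q[80:215,0:190][ok[80:215,0:190]&(q[80:215,0:190,2]>30)];print("board",len(b),np.percentile(b,[1,50,99],axis=0).round())
m=ok&(q[...,2]>30)&(q[...,2]<46)&(abs(q[...,1])<25)&(q[...,0]>-115)&(q[...,0]<-38);v,u=np.where(m)
print("block",m.sum(),np.percentile(q[m],[1,50,99],axis=0).round(1),u.min(),u.max(),v.min(),v.max())
for p in [(350,190),(350,222),(415,188)]:
    print(p,((ray(f,*p,.038,f["T"])-O)@F*1000).round(1))
g=cloud(f,f["tool_from_camera"])*1000
for p in [(320,225),(270,245),(370,245),(270,290),(320,300),(170,270),(480,270),(60,300)]: print(p,f["depth"][p[1],p[0]],g[p[1],p[0]].round())
s=pickle.load(open("scene.pkl","rb"));Q=(cloud(s)-O)@F*1000
b=Q[240:295,265:295];b=b[(b[...,2]>30)&(b[...,2]<600)];print("sceneboard",np.percentile(b,[1,50,99],axis=0).round())
```

```text
board 14982 [[-334.   25.   33.]
 [-296.   61.  116.]
 [-284.   99.  160.]]
block 2039 [[-95.4 -18.1  31.2]
 [-67.1  -0.1  38.5]
 [-38.6  15.7  40.1]] 352 413 191 227
(350, 190) [-99.5  18.   38. ]
(350, 222) [-98.  -14.8  38. ]
(415, 188) [-36.7  21.2  38. ]
(320, 225) 0.29415375 [-26.   1. 107.]
(270, 245) 0.08344071 [ 38. -15. -94.]
(370, 245) 0.083469465 [ 38.  15. -94.]
(270, 290) 0.07741106 [  28.  -14. -103.]
(320, 300) 0.13114038 [ -6.   0. -56.]
(170, 270) 0.081963226 [ 32. -44. -97.]
(480, 270) 0.08329433 [ 31.  48. -96.]
(60, 300) 0.06464499 [  33.  -61. -115.]
sceneboard [[-471.    3.   36.]
 [-409.   48.  207.]
 [-293.   86.  469.]]
```

>>> {"name": "apply_moves", "arguments": {"increments": [[[-0.2,0.2,2.5],[0,0,0.015],0],[[0,0,2.5],[0,0,0],0],[[0,0,2],[0,0,0],0],[[0,0,1.5],[0,0,0],0],[[0,0,1],[0,0,0],0],[[0,0,0],[0,0,0],0]]}}

```text
time_s: 2.82
eef_pos: [0.5786, -0.2131, 0.0396]
eef_rot: [-0.002, 0.999, -0.044, 0.001]
ft_force: [-1.3, -0.3, 0.4]
finger_gap: 0.0005
```

```bash
python3 -c "
from g import *
s,T=st();print(tomove(T,[-75,0,25]))"
```

```text
t 2.8167 fix mm [-121.6    1.6   39.6] toolx [-0.008  1.     0.002] tooly [ 1.     0.008 -0.004] toolz [-0.004  0.002 -1.   ] F [-1.3 -0.3  0.4] gap 0.0005
[-0.2   4.66  1.44]
```

>>> {"name": "apply_moves", "arguments": {"increments": [[[-0.2,0,0.9],[0,0,0.008],0],[[0,0,0.5],[0,0,0],0],[[0,0.4,0],[0,0,0],0],[[0,0.5,0],[0,0,0],0],[[0,0.5,0],[0,0,0],0],[[0,0.5,0],[0,0,0],0],[[0,0.5,0],[0,0,0],0],[[0,0.5,0],[0,0,0],0]]}}

```text
time_s: 3.48
eef_pos: [0.5752, -0.2464, 0.0293]
eef_rot: [-0.001, 0.999, -0.048, 0.004]
ft_force: [0.3, -0.0, -0.9]
finger_gap: 0.0004
```

```bash
python3 -c "
from g import *
s,T=st();print(tomove(T,[-75,0,25]))"
```

```text
t 3.4833 fix mm [-88.2   1.4  29.3] toolx [-0.     1.     0.007] tooly [ 1.     0.    -0.002] toolz [-0.002  0.007 -1.   ] F [ 0.3 -0.  -0.9] gap 0.0004
[-0.15  1.32  0.43]
```

>>> {"name": "apply_moves", "arguments": {"increments": [[[-0.1,0.1,0.3],[0,0,0],0],[[0,0.3,0.1],[0,0,0],0],[[0,0.3,0],[0,0,0],0],[[0,0.2,0],[0,0,0],0],[[0,0.1,0],[0,0,0],0]]}}

```text
time_s: 3.9
eef_pos: [0.5731, -0.2585, 0.0252]
eef_rot: [-0.001, 0.999, -0.048, 0.004]
ft_force: [0.1, -0.1, 1.8]
finger_gap: 0.0001
```

Run:
```python
from g import *
s,T=st()
f=robot.grab_frame("wrist");f["T"]=T@f["tool_from_camera"];pickle.dump(f,open("w2.pkl","wb"))
P=cloud(f,f["T"]);q=(P-O)@F*1000
m=(f["depth"]>0)&(q[...,2]>32)&(q[...,2]<46)&(abs(q[...,1])<22)&(q[...,0]>-80)&(q[...,0]<5);print(m.sum(),np.percentile(q[m],[1,50,99],axis=0).round(1))
cv2.imwrite("pics/w2.png",cv2.resize(f["img"][100:300,260:520,::-1],None,fx=3,fy=3))
```

```text
t 3.9 fix mm [-75.9   0.6  25.2] toolx [0.001 1.    0.008] tooly [ 1.    -0.001 -0.001] toolz [-0.001  0.008 -1.   ] F [ 0.1 -0.1  1.8] gap 0.0001
1675 [[-78.5   7.1  32.2]
 [-28.7  14.5  38.3]
 [  3.9  17.8  45.4]]
```

View pics/w2.png

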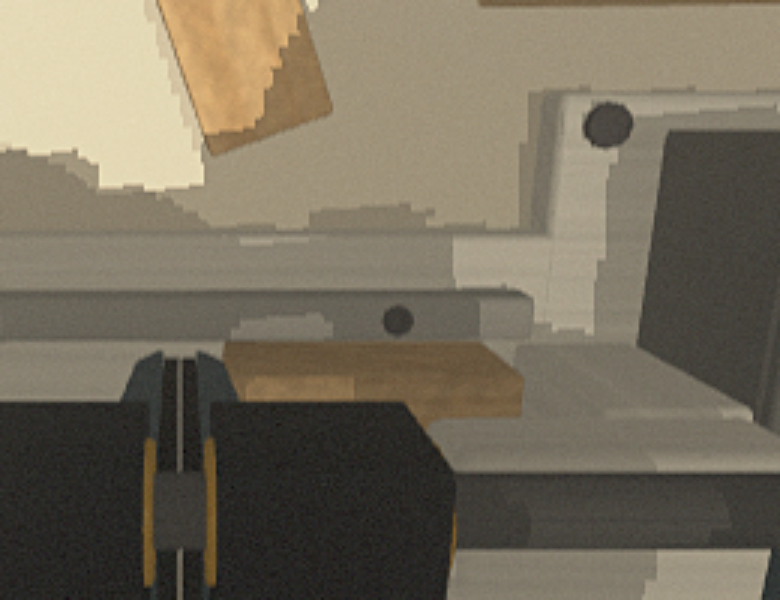

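The block is next to the column, with its end at crop (520,385), but no contact force shows yet. I'll keep pushing in small steps until the stop pushes back.

>>> {"name": "apply_moves", "arguments": {"increments": [[[0,0.15,0],[0,0,0],0],[[0,0.15,0],[0,0,0],0],[[0,0.15,0],[0,0,0],0]]}}

```text
time_s: 4.2
eef_pos: [0.5727, -0.2629, 0.0252]
eef_rot: [-0.001, 0.999, -0.048, 0.004]
ft_force: [-0.1, 0.3, 0.5]
finger_gap: 0.0004
```

```bash
python3 -c "
from g import *
st()"
```

```text
t 4.2 fix mm [-71.5   0.6  25.2] toolx [0.    1.    0.008] tooly [ 1.    -0.    -0.002] toolz [-0.002  0.008 -1.   ] F [-0.1  0.3  0.5] gap 0.0004
```

>>> {"name": "apply_moves", "arguments": {"increments": [[[0,0.12,0],[0,0,0],0],[[0,0.12,0],[0,0,0],0]]}}

```text
time_s: 4.37
eef_pos: [0.5725, -0.2655, 0.0252]
eef_rot: [-0.001, 0.999, -0.048, 0.004]
ft_force: [-0.2, 0.5, -0.3]
finger_gap: 0.0003
```

>>> {"name": "apply_moves", "arguments": {"increments": [[[0,0.12,0],[0,0,0],0]]}}

```text
time_s: 4.45
eef_pos: [0.5722, -0.2662, 0.0251]
eef_rot: [-0.001, 0.999, -0.048, 0.004]
ft_force: [3.4, 14.3, 5.8]
finger_gap: 0.0007
```

>>> {"name": "apply_moves", "arguments": {"increments": [[[0,0.12,0],[0,0,0],0]]}}

```text
time_s: 4.53
eef_pos: [0.5722, -0.2662, 0.0252]
eef_rot: [-0.002, 0.999, -0.048, 0.004]
ft_force: [4.3, 17.8, 5.7]
finger_gap: 0.0004
```

A 14-18 N reaction opposes the feed, so the block is on the stop. I'll back off, rise and check.

>>> {"name": "apply_moves", "arguments": {"increments": [[[0,-0.3,0],[0,0,0],0],[[0,-1,0],[0,0,0],0],[[0,-2,0],[0,0,0],0],[[0,-2,0],[0,0,0],0],[[0,-1,-2],[0,0,0],0],[[0,0,-3.5],[0,0,0],0],[[0,0,-3.5],[0,0,0],0],[[0,0,-2],[0,0,0],0],[[0,0,0],[0,0,0],0]]}}

```text
time_s: 5.28
eef_pos: [0.5761, -0.1966, 0.1378]
eef_rot: [-0.003, 0.999, -0.048, 0.001]
ft_force: [0.8, -0.0, 0.4]
finger_gap: 0.0004
```

Run:
```python
from g import *
s,T=st()
f=robot.grab_frame("wrist");f["T"]=T@f["tool_from_camera"];pickle.dump(f,open("w3.pkl","wb"))
P=cloud(f,f["T"]);q=(P-O)@F*1000
m=(f["depth"]>0)&(q[...,2]>32)&(q[...,2]<46)&(abs(q[...,1])<22)&(q[...,0]>-80)&(q[...,0]<5);print(m.sum(),np.percentile(q[m],[1,50,99],axis=0).round(1))
cv2.imwrite("pics/w3.png",cv2.resize(f["img"][100:300,300:560,::-1],None,fx=3,fy=3))
print(tomove(T,[90,0,110]))
```

```text
t 5.2833 fix mm [-137.8   -2.4  137.8] toolx [-0.     1.     0.002] tooly [ 1.     0.    -0.005] toolz [-0.005  0.002 -1.   ] F [ 0.8 -0.   0.4] gap 0.0004
1370 [[-58.4 -16.3  33.4]
 [-39.    3.2  38.6]
 [  2.   16.4  40.7]]
[ 0.22 22.8   2.66]
```

View pics/w3.png

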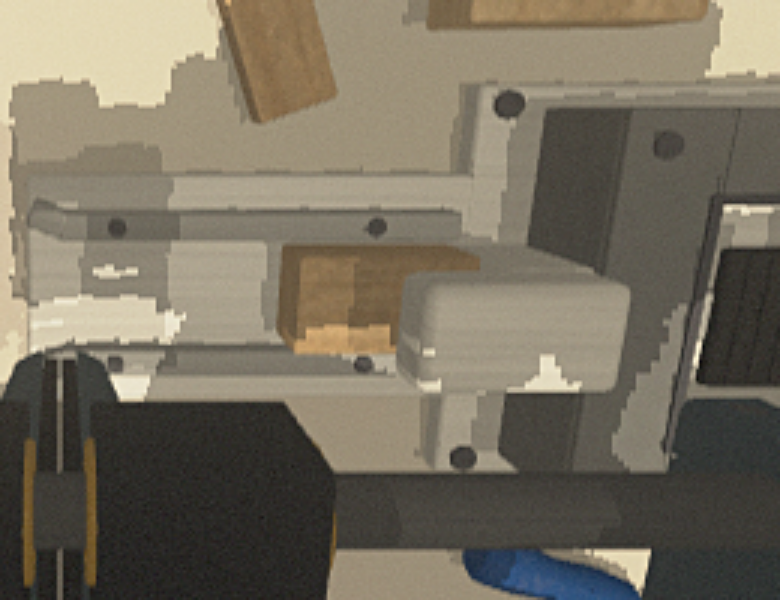

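The picture shows the block's free end at crop (285,300), i.e. x≈-60 mm, with its other end under the bridge against the column. It is seated. Now over the window.

>>> {"name": "apply_moves", "arguments": {"increments": [[[0,2.5,0],[0,0,0],0],[[0,2.8,0],[0,0,0],0],[[0,2.8,0],[0,0,0],0],[[0,2.8,0],[0,0,0],0],[[0,2.8,0],[0,0,0],0],[[0,2.8,0],[0,0,0],0],[[0,2.4,0],[0,0,0],0],[[0,1.5,0],[0,0,0],0],[[0,0,0],[0,0,0],0],[[0,0,0],[0,0,0],0]]}}

```text
time_s: 6.17
eef_pos: [0.5518, -0.4019, 0.1228]
eef_rot: [-0.006, 0.999, -0.046, -0.005]
ft_force: [-0.7, 0.7, 0.2]
finger_gap: 0.0005
```

Run:
```python
from g import *
s,T=st();print(tomove(T,[90,0,110]))
f=robot.grab_frame("wrist");f["T"]=T@f["tool_from_camera"];pickle.dump(f,open("w4.pkl","wb"))
P=cloud(f,f["T"]);q=(P-O)@F*1000
hsv=cv2.cvtColor(f["img"],cv2.COLOR_RGB2HSV)
m=(f["depth"]>.1)&(q[...,2]>49)&(q[...,2]<59)&(abs(q[...,1])<34)&(abs(q[...,0]-92)<34)&(hsv[...,2]<70);print("pad",m.sum(),np.percentile(q[m],[2,50,98],axis=0).round(1))
cv2.imwrite("pics/w4.png",f["img"][:,:,::-1])
```

```text
t 6.1667 fix mm [ 68.9  -7.  122.8] toolx [-0.003  1.    -0.01 ] tooly [ 1.     0.003 -0.012] toolz [-0.012 -0.01  -1.   ] F [-0.7  0.7  0.2] gap 0.0005
[0.7  2.12 1.24]
pad 2117 [[ 72.1 -20.6  53. ]
 [ 92.4   2.3  54.8]
 [111.5  21.8  56.5]]
```

View pics/w4.png

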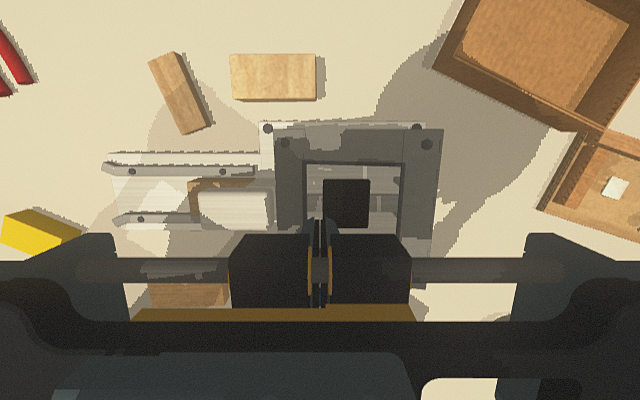

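The pad is at (345,200), measured centre about (92, 1) mm in the fixture frame, which agrees with the description. I'll centre above it.

>>> {"name": "apply_moves", "arguments": {"increments": [[[0.35,1.1,0],[0,0,0],0],[[0.35,1.0,0],[0,0,0],0],[[0,0,0],[0,0,0],0],[[0,0,0],[0,0,0],0]]}}

```text
time_s: 6.55
eef_pos: [0.5583, -0.4216, 0.1219]
eef_rot: [-0.007, 0.999, -0.044, -0.005]
ft_force: [0.3, 0.4, 0.3]
finger_gap: 0.0004
```

```bash
python3 -c "
from g import *
s,T=st();print(tomove(T,[91,0,57]))"
```

```text
t 6.55 fix mm [ 87.9   1.4 121.9] toolx [-0.007  1.    -0.011] tooly [ 1.     0.007 -0.013] toolz [-0.013 -0.011 -1.   ] F [0.3 0.4 0.3] gap 0.0004
[-0.07  0.4   6.49]
```

>>> {"name": "apply_moves", "arguments": {"increments": [[[0,0.2,1],[0,0,0],0],[[0,0.1,1.3],[0,0,0],0],[[0,0,1.3],[0,0,0],0],[[0,0,1],[0,0,0],0],[[0,0,0.6],[0,0,0],0],[[0,0,0],[0,0,0],0]]}}

```text
time_s: 7.05
eef_pos: [0.5574, -0.4223, 0.0639]
eef_rot: [-0.007, 0.999, -0.044, -0.006]
ft_force: [-0.2, 0.7, 0.7]
finger_gap: 0.0003
```

```bash
python3 -c "
from g import *
s,T=st();print(tomove(T,[91,0,40]))"
```

```text
t 7.05 fix mm [88.7  0.6 63.9] toolx [-0.008  1.    -0.012] tooly [ 1.     0.008 -0.014] toolz [-0.014 -0.012 -1.   ] F [-0.2  0.7  0.7] gap 0.0003
[-0.03  0.27  2.38]
```

>>> {"name": "apply_moves", "arguments": {"increments": [[[0,0.1,0.5],[0,0,0],0],[[0,0,0.4],[0,0,0],0],[[0,0,0.4],[0,0,0],0],[[0,0,0.3],[0,0,0],0]]}}

```text
time_s: 7.38
eef_pos: [0.5575, -0.4231, 0.0473]
eef_rot: [-0.007, 0.999, -0.044, -0.005]
ft_force: [-0.8, 1.8, 5.2]
finger_gap: 0.0006
```

>>> {"name": "apply_moves", "arguments": {"increments": [[[0,0,0.2],[0,0,0],0],[[0,0,0.2],[0,0,0],0]]}}

```text
time_s: 7.55
eef_pos: [0.5575, -0.4231, 0.0435]
eef_rot: [-0.007, 0.999, -0.044, -0.005]
ft_force: [-2.9, 1.0, 5.4]
finger_gap: 0.0005
```

```bash
python3 -c "
from g import *
s,T=st()"
```

```text
t 7.55 fix mm [89.4  0.8 43.5] toolx [-0.009  1.    -0.011] tooly [ 1.     0.008 -0.013] toolz [-0.013 -0.011 -1.   ] F [-2.9  1.   5.4] gap 0.0005
```

>>> {"name": "apply_moves", "arguments": {"increments": [[[0,0,0.15],[0,0,0],0]]}}

```text
time_s: 7.63
eef_pos: [0.5575, -0.4232, 0.0423]
eef_rot: [-0.007, 0.999, -0.044, -0.005]
ft_force: [-1.7, 2.6, 6.7]
finger_gap: 0.0003
```

>>> {"name": "apply_moves", "arguments": {"increments": [[[0,0,0.15],[0,0,0],0]]}}

```text
time_s: 7.72
eef_pos: [0.5576, -0.4232, 0.0412]
eef_rot: [-0.007, 0.999, -0.044, -0.005]
ft_force: [-3.1, 2.3, 7.3]
finger_gap: 0.0009
```

>>> {"name": "apply_moves", "arguments": {"increments": [[[0,0,0.15],[0,0,0],0]]}}

```text
time_s: 7.8
eef_pos: [0.5576, -0.4233, 0.0403]
eef_rot: [-0.006, 0.999, -0.044, -0.005]
ft_force: [-4.1, 3.8, 17.1]
finger_gap: 0.0006
```

The force jumps to 17 N at the lower stop. I'll hold it there for about 1 s with a slight downward bias.

>>> {"name": "apply_moves", "arguments": {"increments": [[[0,0,0.15],[0,0,0],0],[[0,0,0.15],[0,0,0],0],[[0,0,0.15],[0,0,0],0]]}}

```text
time_s: 8.05
eef_pos: [0.5577, -0.4234, 0.0401]
eef_rot: [-0.006, 0.999, -0.044, -0.004]
ft_force: [-6.3, 6.7, 21.6]
finger_gap: 0.0004
```

>>> {"name": "apply_moves", "arguments": {"increments": [[[0,0,0.15],[0,0,0],0],[[0,0,0.15],[0,0,0],0],[[0,0,0.15],[0,0,0],0],[[0,0,0.15],[0,0,0],0],[[0,0,0.15],[0,0,0],0],[[0,0,0.15],[0,0,0],0],[[0,0,0.15],[0,0,0],0],[[0,0,0.15],[0,0,0],0]]}}

```text
time_s: 8.72
eef_pos: [0.5577, -0.4234, 0.0401]
eef_rot: [-0.004, 0.999, -0.043, -0.002]
ft_force: [-6.4, 5.1, 19.4]
finger_gap: 0.0005
```

```bash
python3 -c "
from g import *
s,T=st()"
```

```text
t 8.7167 fix mm [89.7  1.  40.1] toolx [-0.009  1.    -0.005] tooly [ 1.     0.009 -0.007] toolz [-0.007 -0.005 -1.   ] F [-6.4  5.1 19.4] gap 0.0005
```

Held hard on the stop for 0.9 s at about 20 N and z = 40 mm, as described. Now straight up.

>>> {"name": "apply_moves", "arguments": {"increments": [[[0,0,-0.6],[0,0,0],0],[[0,0,-0.8],[0,0,0],0],[[0,0,-1],[0,0,0],0],[[0,0,-1.2],[0,0,0],0],[[0,0,-1.5],[0,0,0],0],[[0,0,-1.5],[0,0,0],0]]}}

```text
time_s: 9.22
eef_pos: [0.5572, -0.4234, 0.1091]
eef_rot: [-0.004, 0.999, -0.043, -0.003]
ft_force: [-0.6, 0.2, 0.2]
finger_gap: 0.0002
```

```bash
python3 -c "
from g import *
s,T=st()"
```

```text
t 9.2167 fix mm [ 89.8   0.5 109.1] toolx [-0.009  1.    -0.006] tooly [ 1.     0.009 -0.008] toolz [-0.008 -0.006 -1.   ] F [-0.6  0.2  0.2] gap 0.0002
```

>>> {"name": "apply_moves", "arguments": {"increments": [[[0,0,-3],[0,0,0],0],[[-1,-1,-3],[0,0,0],0],[[-2,-2,-3],[0,0,0],0],[[-2,-2,-1],[0,0,0],0],[[-2,-2,0],[0,0,0],0],[[-1,-1,0],[0,0,0],0],[[0,0,0],[0,0,0],0],[[0,0,0],[0,0,0],0]]}}

```text
time_s: 9.88
eef_pos: [0.4839, -0.3367, 0.2251]
eef_rot: [0.0, 0.999, -0.044, 0.002]
ft_force: [0.3, -0.8, -0.1]
finger_gap: 0.0002
```

Run:
```python
from g import *
s,T=st()
f=robot.grab_frame("wrist");f["T"]=T@f["tool_from_camera"]
P=cloud(f,f["T"]);q=(P-O)@F*1000
hsv=cv2.cvtColor(f["img"],cv2.COLOR_RGB2HSV)
m=(f["depth"]>.15)&(q[...,2]>30)&(q[...,2]<60)&(abs(q[...,1])<20)&(abs(q[...,0]-90)<18)&(hsv[...,2]<70);print("pad",m.sum(),np.percentile(q[m],[2,50,98],axis=0).round(1))
m=(f["depth"]>0)&(q[...,2]>32)&(q[...,2]<46)&(abs(q[...,1])<22)&(q[...,0]>-80)&(q[...,0]<5);print("block",m.sum(),np.percentile(q[m],[1,50,99],axis=0).round(1))
g=robot.grab_frame("scene");a=pickle.load(open("scene.pkl","rb"))
cv2.imwrite("pics/end.png",np.vstack([f["img"][:300,:,::-1],np.hstack([cv2.resize(x["img"][95:250,235:395,::-1],(320,300)) for x in(a,g)])]))
```

```text
t 9.8833 fix mm [ 10.5 -80.8 225.1] toolx [-0.008  1.     0.004] tooly [1.    0.008 0.   ] toolz [ 0.     0.004 -1.   ] F [ 0.3 -0.8 -0.1] gap 0.0002
pad 1053 [[ 72.7 -19.   53.4]
 [ 90.    0.7  55.1]
 [106.9  19.7  56.9]]
block 476 [[-58.  -17.1  36.9]
 [-47.5  -1.2  38.7]
 [-37.   15.3  40.4]]
```

View pics/end.png

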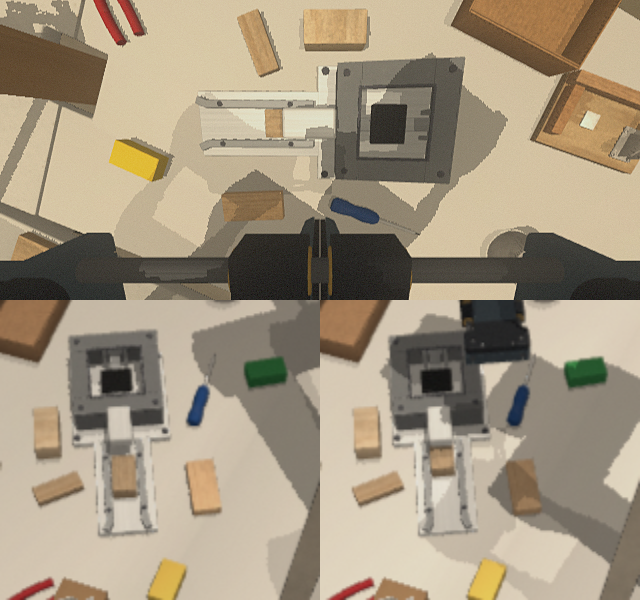

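The final picture shows the pad back up at (388,123) and the block's visible end at (273,122), still against the stop. In the before/after views, the bystanders are where they were. The arm is clear, so I'm handing in.

```bash
python3 -c "
from station import robot
print(robot.close_job())"
```

```text
the job is handed in; nothing more can be done
None
```

The block is centre-marked and the job is handed in, with about 10 s of the 51 s used.

- **Push:** I pushed the block about 38 mm along the channel with the shut fingertips until the stop pushed back with 14–18 N. After backing off, its free end measured x ≈ -60 mm, where it should be when seated.
- **Press:** I reached through the window and pressed the pad until the force jumped at its lower stop. The fingertips were at z = 40 mm, as described, and I held it at about 20 N for 0.9 s before going straight up.
- **Last checks:** The pad is back at z ≈ 54–55 mm and the block's free end is still at x ≈ -58 to -60 mm. The bystanders look unmoved in the before/after pictures. The force reads about zero with the arm clear above.
- **Not seen directly:** I never saw the punch itself come down. That it did is inferred from the pad reaching its lower stop. That I did not touch the guard rests on the forces and the planned clearances.
- **Failed or disagreed:** No check failed. The block only reached the stop with the fingertips about 5 mm further along than the nominal finger thickness predicted.

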